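# Zero the pinch clamp and back it off four clicks

### The job

Set the gap of the grey pinch clamp: turn its black click knob clockwise (seen from above) until it comes up against its end stop, without forcing it, then turn it back anticlockwise by exactly four clicks and let go of it, and then swing the red lock lever clockwise by its peg as far as it goes and let go. The clamp only stands on its rubber feet, so use a light hand: do not drag or twist it on the bench, and leave the bottles and beaker alone.

Things in the scene. Friction and masses are not known exactly. Their poses are not given: they have to be found in the camera images.
- clamp: grey pinch clamp, slab 120 (x) x 200 (y) x 19 mm standing loose on four rubber feet (3 kg; slides if pushed sideways with over 25 N or twisted about the vertical with over 1 N m). Origin under its centre on the bench; at yaw 0 x points away from the robot, y to the left; z up. A C-frame 54 mm wide, 72 mm high carries the knob near the +y end; the lock lever is near the -y end
- knob_grip (a point): on the axis of the round grippy black knob, 96 mm above the bench, where to grip; axes of the clamp. Knob 42 mm across, 74.5 to 107.5 mm above the bench. 18 clicks a turn (20 degrees each), up to 0.18 N m to turn, drops into each notch. Clockwise end stop: on a notch (zero), sprung, gives 0.1 rad at 0.35 N m, is harmed above 0.5 N m. Starts 2 to 5 clicks from it, at an angle nothing shows
- jaw_face (a point): underside of the small steel jaw in the C-frame beneath the knob, moved by it: 30 mm above the bench with the knob at its stop (closed on the anvil), and only 0.25 mm higher for each click away from it (1 mm at four clicks), too little to measure the clicks by
- lever (a joint): red lock lever, angle in rad: 0 open (pointing to the clamp's -y), growing clockwise seen from above to 1.4 at its stop (pointing nearly to the clamp's -x); starts at 0 to 0.2, stays where it is left, takes under 1 N at the peg to swing
- lever_pivot (a point): point on the lever's vertical pivot axis, level with the middle of the peg; the axes are the clamp's
- lever_peg (a point): middle of the upright red peg at the lever's end, 55 mm from the pivot axis: 14 mm across, round, 36 mm tall, from 59.5 to 95.5 mm above the bench; the lever's arm is below it
- left_end (a point): left (+y) end of the clamp's slab, at its middle, 12 mm above the bench
- right_end (a point): right (-y) end of the clamp's slab, at its middle, 12 mm above the bench
- bottle_red_a_mid (a point): bystander: white bottle with red cap, 61x63x128 mm, point half-way up
- amber_5_mid (a point): bystander: amber bottle with ochre cap, 55x55x113 mm, point half-way up
- beaker_50_mid (a point): bystander: small clear beaker, 46x46x60 mm, point half-way up
- stop_pointer (a point): tip of the small red pointer on the thin metal ring under the knob, on the clamp's -x side of the knob's axis, 24 mm from it. The ring carries the end stop and is sprung: at rest the pointer stands at y = 55 mm in the clamp's frame; load on the stop twists the ring clockwise (3.5 N m/rad), moving the pointer to the clamp's +y; 3.6 mm (0.5 N m) is too much
Mind the look-alikes: they are no part of the job. There is more than one size of the clamp; the one meant has the size given above.

How it is judged:
By the outcome, as a careful person would: the job done as asked, in the order asked, and still so for the second after the job is handed in, with the robot touching nothing.
It also fails if it takes over 72 s, if anything falls off the work surface, if the arm or the gripper's body presses on something with over 40 N, if the wrist force passes 120 N, or if a joint passes its speed limit or range.

### The arm

A 6-joint arm with a two-finger parallel gripper is mounted at the origin on a cart in front of the work surface, level with it; the furniture and walls round the work are solid. World frame = base frame: x ahead of the robot, y to its left, z up, the work surface at z = 0. Lengths are in mm, angles in degrees, forces in N, time in s.
With the tool pointing down it reaches from about 300 to 750 mm from the base axis. Payload 8.5 kg.
Tool frame: the origin (TCP) lies at the very end of the fingers, on their centre line; the grasp point (between the pads) lies 19 mm behind it (manip.hold_point_z is the z of the grasp point in the tool frame, in mm); z points along the fingers, y is the direction in which the jaws open and shut (so a half turn about z gives the same grasp; the last joint's range is limited). The gripper opens to 88 mm and grips with 3 to 60 N. Pads are 18 mm wide; open, the fingers measure 123 mm over their backs; the gripper's body (75 mm by 187 mm) begins 45 mm behind the grasp point.
Start: joints at [55.273, 21.807, 74.336, -0, 83.858, -12.336], TCP at [209.5, 508.517, 238.748] pointing down, gripper open.
Joint ranges: [-178.18, 178.18], [-50.72, 133.34], [12.68, 142.11], [-81.47, 261.47], [9.98, 163.14], [-165.26, 165.26]. Speed limits (degrees/s): [136.94, 136.94, 180, 180, 180, 180].

### API

Orientations are given as a 3x3 rotation matrix whose columns are the frame's x, y, z axes.
In Python, from bench import status, imaging, workorder, spotter, manip gives the robot as it stands.
- The arm moves only by the tool play_rows, never from a script. Its argument "targets" is a list that holds one entry, the list of rows, each a list of 7 numbers: the shift along the tool's x, y, z in m, then the turn, a rotation vector about the tool's x, y, z in degrees, then the closure, from 0 (fully open) to 1 (shut). In form: [[[x, y, z, wx, wy, wz, jaw], ...]]. A call has exactly 10 rows; each row shifts and turns the commanded pose from where the row before left it, along the tool's axes as they then stand; what a row does not reach is not made up. A row lasts 1/12 s, in which the tool goes at most 41.7 mm and 7.16 degrees, less where a joint would pass 70% of its speed; a pose out of reach is approached as far as the arm can. A call with a gripper value outside its range is refused whole. The fingers move at their own pace and stop on an object; the grip force is fixed at half the most. Time passes only in rows, so rows that do not move let the fingers close, or fill a call up. It gives the time, the measured TCP pose, the force and the opening at its end, in the units of the state.
- status.get_state(): the state, without advancing time (a new reading comes with each control period).
- imaging.get_image(name): name is "side" or "top"; returns (picture, depth): 420x560x3 uint8, red, green, blue; 420x560 float32, mm along the optical axis (not along the pixel's ray), 0 where there is no reading.
- imaging.camera_info(name): a dict with "fovy" (degrees; the focal length in pixels is half the picture's height over the tangent of half this angle, whatever the lens; pixels are square), "cx", "cy" (the principal point, pixels), "k1" (the pictures are not rectified: a ray, as slopes to the right and down, at radius r is drawn at 1 + k1 r^2 times it, then the intrinsics apply), "rvec" (rotation vector, rad) and "tvec" (3), from world to camera coordinates, as OpenCV has them. Camera axes: x right, y down, z forward; pixel columns grow to the right and rows downward; lengths in mm; the calibration is good to about 2 mm. A picture is of the moment at which its call begins. camera_info takes no time and is no camera call.
- workorder.hand_in(): hands the job in, once; it reports no verdict.
Trained networks look in the newest picture that a camera, given by its name, has taken for a name from the list of things; names that differ only in an ending like _2 or _b are one class to them, and where a whole thing is asked for, a point or a joint stands for the part that bears it (a point fixed in the world has none). Each returns a list of dicts, best first, with "confidence" (0 to 1); they miss things now and then, are a little off and sometimes report something else, mostly with a low value. They report only what shows in the picture. A call takes as long as a camera call. They do not tell look-alikes from the thing itself.
- spotter.find_in(camera, name): "centre" ([x, y, z] in mm, in the coordinates of the camera as it stood for that picture, good to about 4 mm: the middle of the surface that is visible of it).
- spotter.place_of(camera, name): "centre" ([x, y, z] in mm, in the coordinates of the camera as it stood for that picture, good to about 4 mm: a listed point, or the origin of a listed thing).
The state is a dict: "time": time; "joint_positions": joint angles; "joint_velocities": joint speeds; "joint_torque": joint torques, N m; "ee_pos": TCP position; "eef_rot": TCP orientation; "contact_force": force on the tool from outside, world axes, zero at the start; "ft_torque": the same for the moment, N m; "opening": finger opening in mm.
Only numpy, scipy, OpenCV 4.12 (cv2) and the standard library are available. Lean on these libraries where they do the work, as an engineer would, in place of code of your own. Each camera call takes 0.05 s, during which the arm holds its last target. There are 200 camera calls.

## Working session

There is one attempt and no reset: what is moved stays moved. The work goes in short steps, Python scripts to look and compute and a tool call to move; the robot and the scene stay as the last step left them, time stands still between calls to the robot, and variables do not carry over. Pictures are saved under pics/ and viewed, about 8 in all and at most 12, crops included, and the job is handed in when it is done.

Besides the shell and the picture viewer there is one more tool, called in YAML: its name, and indented under it one key for each argument. play_rows: Moves the arm, as the interface text tells. Its arguments: {"type":"object","properties":{"targets":{"type":"array","items":{"type":"array","items":{"type":"array","items":{"type":"number"}}}}},"required":["targets"]}

```bash
mkdir -p pics; ls; cat > h.py <<'E'
import numpy as np, cv2
from bench import status, imaging, workorder, spotter, manip
def cam(n):
    i=imaging.camera_info(n); f=210/np.tan(np.radians(i["fovy"])/2)
    R=cv2.Rodrigues(np.array(i["rvec"],float))[0]; return i,f,R,np.array(i["tvec"],float).ravel()
def c2w(n,p):
    i,f,R,t=cam(n); return R.T@(np.array(p)-t)
def w2px(n,P):
    i,f,R,t=cam(n); c=R@np.array(P,float)+t; s=c[:2]/c[2]; s=s*(1+i["k1"]*(s@s)); return s*f+[i["cx"],i["cy"]]
def px2w(n,u,v,d=None,z=None):
    i,f,R,t=cam(n); q=np.array([(u-i["cx"])/f,(v-i["cy"])/f]); s=q.copy()
    for _ in range(20): s=q/(1+i["k1"]*(s@s))
    r=np.array([s[0],s[1],1.])
    if d is not None: return R.T@(r*d-t)
    o=-R.T@t; w=R.T@r; return o+w*(z-o[2])/w[2]
E
python3 - <<'E'
from h import *
np.set_printoptions(precision=1,suppress=True)
ims=[]
for n in("side","top"):
    p,d=imaging.get_image(n); cv2.imwrite(f"pics/{n}0.png",p[:,:,::-1])
    i,f,R,t=cam(n); print(n,"pos",-R.T@t,"f",f,"fwd",R[2])
    for k in("clamp","knob_grip","lever_pivot","lever_peg","left_end","right_end","stop_pointer","bottle_red_a_mid","amber_5_mid","beaker_50_mid"):
        for r in spotter.place_of(n,k)[:3]:
            w=c2w(n,r["centre"]); print(k,round(r["confidence"],2),w,w2px(n,w))
s=status.get_state(); print(s["time"],s["ee_pos"],s["eef_rot"],s["contact_force"],s["opening"],manip.hold_point_z)
E
```

```text
pics
side pos [   71.1 -1068.7   567.9] f 434.6942933663361 fwd [ 0.4  0.8 -0.4]
clamp 0.76 [590.4 -71.5   0.5] [280.7 248.2]
clamp 0.59 [479.9 161.4   2. ] [217.6 223.8]
knob_grip 0.78 [453.5 191.2  66.6] [206.2 203.1]
knob_grip 0.73 [576.8 -18.9  93.1] [269.3 212.8]
lever_pivot 0.68 [ 606.9 -168.    84.1] [303.5 234. ]
lever_pivot 0.62 [501.2 145.9  60.1] [225.2 207.7]
lever_pivot 0.57 [ 602.5 -116.1   85.2] [292.9 226.5]
lever_peg 0.6 [ 607.8 -169.1   85.8] [304.1 233.5]
lever_peg 0.54 [535.7 116.5  60.3] [238.8 209.3]
left_end 0.77 [426.5 217.6  12. ] [196.3 217.2]
left_end 0.64 [564.1  24.1   8.1] [258.9 234.4]
left_end 0.51 [577.3 -15.9  94.6] [269.  211.9]
right_end 0.79 [ 612.5 -170.3    7. ] [304.5 259.8]
right_end 0.65 [534.3 120.6   8. ] [238.  224.2]
stop_pointer 0.53 [443.9 178.   55.8] [204.6 208.1]
stop_pointer 0.52 [554.5 -25.9  70.9] [263.1 221.9]
bottle_red_a_mid 0.78 [459.8 383.7  63.8] [191.4 185.9]
amber_5_mid 0.61 [ 553.5 -381.2   59.8] [329.7 285.7]
beaker_50_mid 0.84 [743.5 -78.7  32.2] [327.8 230.5]
top pos [ 361.4    6.3 1262.4] f 385.61474832543576 fwd [ 0.
[... 356 characters left out ...]

lever_peg 0.46 [530.1 123.7  55.2] [241.6 236.3]
left_end 0.83 [430.  217.1   5.5] [214.6 270.4]
left_end 0.62 [566.   28.2  10.6] [271.9 226.2]
right_end 0.81 [529.2 122.1  10.5] [243.5 238.4]
right_end 0.66 [ 612.3 -168.3    8. ] [330.6 210.4]
stop_pointer 0.61 [551.8 -22.4  77.5] [287.8 226.7]
stop_pointer 0.47 [441.7 177.4  50.8] [224.9 265.4]
stop_pointer 0.47 [ 558.4 -380.3   55.8] [399.7 221.6]
bottle_red_a_mid 0.69 [457.8 384.2  63.9] [157.4 262.2]
amber_5_mid 0.74 [ 553.2 -378.5   57.1] [399.4 223.1]
beaker_50_mid 0.7 [739.2 -81.4  38.3] [303.1 172.1]
1.1 [209.5 508.5 238.8] [[-0.9  0.4  0. ]
 [ 0.4  0.9  0. ]
 [-0.   0.  -1. ]] [ 0.1  0.3 -0.2] 88.0196735625563 -18.700000000000003
```

```bash
python3 - <<'E'
from h import *
a=cv2.imread("pics/top0.png");b=cv2.imread("pics/side0.png")
c1=cv2.resize(a[150:300,150:420],None,fx=2.2,fy=2.2,interpolation=3)
c2=cv2.resize(b[160:310,160:380],None,fx=2.7,fy=1.8*1.0,interpolation=3)[:270]
o=np.zeros((600,600,3),np.uint8);o[:330,:594]=c1;o[330:600,:594]=c2
cv2.imwrite("pics/v1.png",o)
E
```

```text
(no output)
```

View pics/v1.png

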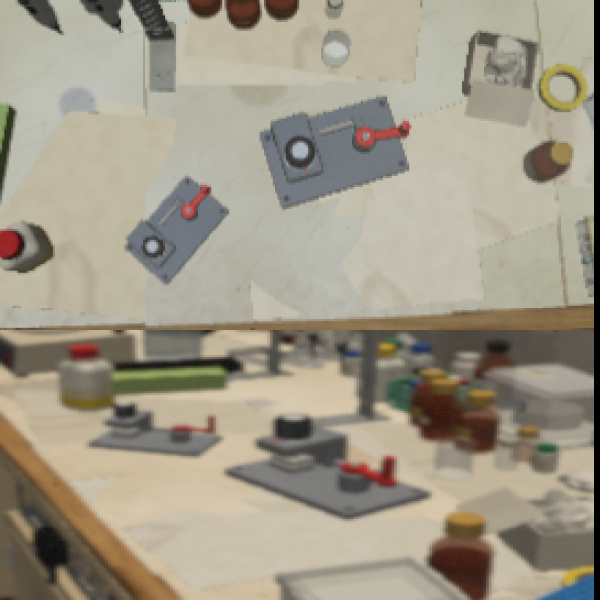

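```bash
cat >> h.py <<'E'
def cloud(n,d):
    i,f,R,t=cam(n); v,u=np.mgrid[0:420,0:560]; q=np.stack([(u-i["cx"])/f,(v-i["cy"])/f],-1).reshape(-1,2)
    s=q.copy()
    for _ in range(20): s=q/(1+i["k1"]*(s*s).sum(1,keepdims=True))
    P=np.c_[s,np.ones(len(s))]*d.reshape(-1,1); return ((P-t)@R).reshape(420,560,3)
E
python3 - <<'E'
from h import *
np.set_printoptions(precision=1,suppress=True)
for n in("top","side"):
    p,d=imaging.get_image(n); W=cloud(n,d); ok=d>0
    hsv=cv2.cvtColor(p,cv2.COLOR_RGB2HSV)
    def near(c,r): return ok&(np.hypot(W[...,0]-c[0],W[...,1]-c[1])<r)
    m=near((575,-18),40)&(W[...,2]>90)&(W[...,2]<120)
    Q=W[m]; print(n,"knob",m.sum(),Q.mean(0),Q.min(0),Q.max(0)); 
    (c,r)=cv2.minEnclosingCircle(Q[:,:2].astype(np.float32)); print(" circ",c,r)
    m=near((608,-168),30)&(W[...,2]>70)&(W[...,2]<110); Q=W[m]; print(" peg",m.sum(),Q.mean(0) if len(Q) else 0)
    red=near((600,-140),60)&((hsv[...,0]<8)|(hsv[...,0]>172))&(hsv[...,1]>130)
    Q=W[red]; print(" red",len(Q)); 
    for q in Q[Q[:,2]>65][:14]: print(q)
    m=near((589,-71),140)&(W[...,2]>10)&(W[...,2]<30); c,wh,a=cv2.minAreaRect(W[m][:,:2].astype(np.float32)); print(" slab",c,wh,a)
E
```

```text
top knob 155 [571.7 -16.2 106.6] [552.6 -35.7  90.5] [593.4   4.4 114.1]
 circ (572.9838256835938, -16.65729522705078) 21.459280014038086
 peg 21 [ 603.6 -167.1   91.4]
 red 92
[ 609.3 -165.    91.9]
[ 607.9 -167.2   98.1]
[ 608.1 -170.6   96.6]
[ 605.3 -164.3   95.7]
[ 606.1 -168.    91.7]
[ 604.9 -170.3   96.6]
[ 603.5 -165.    89.3]
[ 602.7 -167.6   92.7]
[ 602.6 -170.7   92.7]
[ 598.9 -170.1   95.5]
[ 602.1 -161.6   66.1]
[ 598.9 -164.7   65.3]
[ 598.4 -167.6   66.9]
 slab (622.7230224609375, -60.3310546875) (194.35653686523438, 200.389404296875) 15.009060859680176
side knob 132 [569.2 -26.9 101.2] [552.2 -41.5  90.2] [593.9  -1.4 109. ]
 circ (573.0982055664062, -20.67180824279785) 21.61117172241211
 peg 55 [ 604.4 -172.3   84.1]
 red 112
[ 604.7 -168.1   93.1]
[ 606.2 -170.7   93.9]
[ 602.3 -172.3   92.4]
[ 604.6 -173.5   92.5]
[ 603.1 -171.3   88.9]
[ 602.3 -177.8   91.8]
[ 602.5 -172.5   86.7]
[ 605.4 -172.8   86.3]
[ 602.7 -172.4   83.7]
[ 604.7 -174.3   84.1]
[ 600.1 -171.9   81.1]
[ 602.5 -173.1   81.1]
[ 604.1 -175.6   81.9]
[ 600.2 -172.1   78.2]
 slab (621.5289306640625, -64.53706359863281) (194.11532592773438, 201.29901123046875) 14.307090759277344
```

```bash
cat >> h.py <<'E'
def go(P):
    s=status.get_state(); R=np.array(s["eef_rot"]); d=R.T@(np.array(P)-np.array(s["ee_pos"]))
    print("t",round(s["time"],2),"delta tool mm",np.round(d,2),"xang",round(float(np.degrees(np.arctan2(R[1,0],R[0,0]))),2),"z",np.round(R[:,2],4),"j6",s["joint_positions"][5])
E
python3 -c "
from h import *
go([573,-17,190])"
```

```text
t 1.2 delta tool mm [-536.29 -347.42   48.76] xang 157.61 z [ 0.  0. -1.] j6 -12.33357565709303
```

play_rows:
  targets:
    - [[-0.014,-0.009,0,0,0,0,0],[-0.0268,-0.0174,0,0,0,0,0],[-0.03,-0.0194,0.003,0,0,0,0],[-0.03,-0.0194,0.003,0,0,0,0],[-0.03,-0.0194,0.003,0,0,0,0],[-0.03,-0.0194,0.003,0,0,0,0],[-0.03,-0.0194,0.003,0,0,0,0],[-0.03,-0.0194,0.003,0,0,0,0],[-0.03,-0.0194,0.003,0,0,0,0],[-0.03,-0.0194,0.003,0,0,0,0]]

```text
time: 2.03
ee_pos: [400.7, 232.1, 214.8]
eef_rot: [[-0.925, 0.381, 0.001], [0.381, 0.925, 0.0], [-0.0, 0.0, -1.0]]
contact_force: [0.6, 0.6, -0.1]
opening: 88.1
```

play_rows:
  targets:
    - [[-0.03,-0.0194,0.003,0,0,0,0],[-0.03,-0.0194,0.003,0,0,0,0],[-0.03,-0.0194,0.003,0,0,0,0],[-0.03,-0.0194,0.003,0,0,0,0],[-0.03,-0.0194,0.003,0,0,0,0],[-0.03,-0.0194,0.003,0,0,0,0],[-0.03,-0.0194,0.003,0,0,0,0],[-0.03,-0.0194,0.003,0,0,0,0],[-0.0155,-0.0104,0.001,0,0,-3,0],[0,0,0,0,0,-6,0]]

```text
time: 2.87
ee_pos: [574.8, -20.3, 188.8]
eef_rot: [[-0.972, 0.233, -0.0], [0.233, 0.972, -0.001], [-0.0, -0.001, -1.0]]
contact_force: [-0.0, 0.2, -0.6]
opening: 88.1
```

play_rows:
  targets:
    - [[0,0,0.005,0,0,-6,0.3],[0,0,0.01,0,0,-6,0.3],[0,0,0.01,0,0,-6,0.3],[0,0,0.01,0,0,-6,0.3],[0,0,0,0,0,-3.4,0.3],[0,0,0,0,0,0,0.3],[0,0,0,0,0,0,0.3],[0,0,0,0,0,0,0.3],[0,0,0,0,0,0,0.3],[0,0,0,0,0,0,0.3]]

```text
time: 3.7
ee_pos: [573.2, -16.8, 155.0]
eef_rot: [[-0.97, -0.241, 0.001], [-0.241, 0.97, -0.0], [-0.0, -0.0, -1.0]]
contact_force: [-0.4, -0.8, -0.3]
opening: 61.6
```

```bash
python3 - <<'E'
from h import *
go([573,-17,77.3])
s=status.get_state();print(s["ee_pos"],s["opening"],s["contact_force"],s["ft_torque"])
ps=[]
for n,(v,u) in dict(top=(150,220),side=(150,200)).items():
    p,d=imaging.get_image(n); c=p[v:v+110,u:u+150,::-1]; ps.append(cv2.resize(c,(525,385),interpolation=3)[:300] if 0 else cv2.resize(c,(400,293),interpolation=3))
cv2.imwrite("pics/v2.png",np.vstack(ps))
E
```

```text
t 3.7 delta tool mm [ 0.29 -0.14 77.72] xang -166.04 z [ 5.e-04 -1.e-04 -1.e+00] j6 -117.4658918130734
[573.20397195 -16.78922134 155.02124231] 61.57167522123119 [-0.3621506  -0.82827033 -0.30521505] [0.11151275 0.00417685 0.05816666]
```

View pics/v2.png

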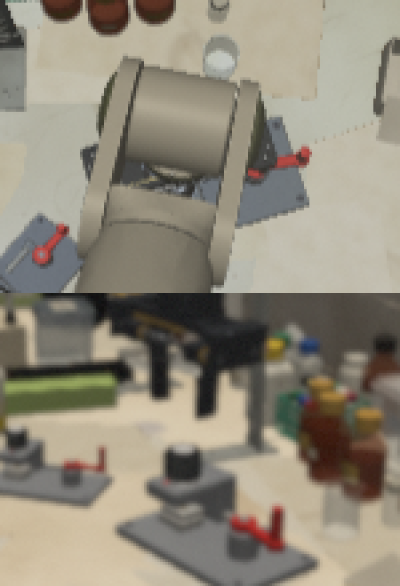

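The arm hangs over the big clamp: in the crop its fingers (side panel, about (160,370) and (207,395)) are centred above the black knob (183,462). Descending.

play_rows:
  targets:
    - [[0,0,0.01,0,0,0,0.3],[0,0,0.012,0,0,0,0.3],[0,0,0.012,0,0,0,0.3],[0,0,0.012,0,0,0,0.3],[0,0,0.012,0,0,0,0.4],[0,0,0.01,0,0,0,0.46],[0,0,0.007,0,0,0,0.46],[0,0,0.002,0,0,0,0.46],[0,0,0,0,0,0,0.46],[0,0,0,0,0,0,0.46]]

```text
time: 4.63
ee_pos: [573.3, -16.8, 78.1]
eef_rot: [[-0.97, -0.242, 0.001], [-0.242, 0.97, -0.0], [-0.001, -0.0, -1.0]]
contact_force: [-0.7, -0.1, 0.1]
opening: 47.8
```

```bash
cat >> h.py <<'E'
def st():
    s=status.get_state(); R=np.array(s["eef_rot"])
    print("t",round(s["time"],2),"pos",np.round(s["ee_pos"],2),"xang",round(float(np.degrees(np.arctan2(R[1,0],R[0,0]))),2),"j6",round(s["joint_positions"][5],2),"Fw",np.round(s["contact_force"],2),"Ftool",np.round(R.T@np.array(s["contact_force"]),2),"T",np.round(s["ft_torque"],3),"open",round(s["opening"],2))
E
python3 -c "
from h import *
st()"
```

```text
t 4.63 pos [573.35 -16.83  78.09] xang -165.99 j6 -117.51 Fw [-0.7  -0.05  0.12] Ftool [ 0.69  0.12 -0.12] T [ 0.008 -0.006  0.054] open 47.83
```

play_rows:
  targets:
    - [[0,0,0,0,0,0,0.48],[0,0,0,0,0,0,0.48],[0,0,0,0,0,0,0.485],[0,0,0,0,0,0,0.485],[0,0,0,0,0,0,0.49],[0,0,0,0,0,0,0.49],[0,0,0,0,0,0,0.49],[0,0,0,0,0,0,0.49],[0,0,0,0,0,0,0.49],[0,0,0,0,0,0,0.49]]

```text
time: 5.47
ee_pos: [573.1, -16.8, 77.8]
eef_rot: [[-0.97, -0.242, 0.0], [-0.242, 0.97, -0.0], [-0.0, -0.0, -1.0]]
contact_force: [0.1, 0.6, 1.2]
opening: 45.1
```

```bash
python3 -c "
from h import *
st()"
```

```text
t 5.47 pos [573.13 -16.8   77.75] xang -165.99 j6 -117.51 Fw [0.15 0.55 1.24] Ftool [-0.28  0.5  -1.24] T [ 0.023  0.056 -0.016] open 45.13
```

play_rows:
  targets:
    - [[0,0,0,0,0,0,0.495],[0,0,0,0,0,0,0.495],[0,0,0,0,0,0,0.5],[0,0,0,0,0,0,0.5],[0,0,0,0,0,0,0.5],[0,0,0,0,0,0,0.505],[0,0,0,0,0,0,0.505],[0,0,0,0,0,0,0.505],[0,0,0,0,0,0,0.505],[0,0,0,0,0,0,0.505]]

```text
time: 6.3
ee_pos: [573.1, -16.8, 77.8]
eef_rot: [[-0.97, -0.242, 0.0], [-0.242, 0.97, -0.0], [-0.0, -0.0, -1.0]]
contact_force: [0.3, 0.6, 0.5]
opening: 43.6
```

```bash
python3 -c "
from h import *
st()"
```

```text
t 6.3 pos [573.13 -16.8   77.78] xang -165.99 j6 -117.51 Fw [0.27 0.61 0.46] Ftool [-0.42  0.53 -0.46] T [0.038 0.004 0.002] open 43.61
```

play_rows:
  targets:
    - [[0,0,0,0,0,0,0.51],[0,0,0,0,0,0,0.51],[0,0,0,0,0,0,0.51],[0,0,0,0,0,0,0.513],[0,0,0,0,0,0,0.513],[0,0,0,0,0,0,0.513],[0,0,0,0,0,0,0.516],[0,0,0,0,0,0,0.516],[0,0,0,0,0,0,0.516],[0,0,0,0,0,0,0.516]]

```text
time: 7.13
ee_pos: [573.1, -16.8, 77.7]
eef_rot: [[-0.97, -0.242, -0.0], [-0.242, 0.97, 0.0], [0.0, 0.0, -1.0]]
contact_force: [0.3, -0.7, 0.1]
opening: 42.6
```

```bash
python3 -c "
from h import *
st()"
```

```text
t 7.13 pos [573.11 -16.8   77.75] xang -165.99 j6 -117.51 Fw [ 0.34 -0.67  0.14] Ftool [-0.17 -0.73 -0.14] T [ 0.022 -0.043  0.003] open 42.62
```

play_rows:
  targets:
    - [[0,0,0,0,0,0,0.42],[0,0,0,0,0,0,0.42],[0,0,0,0,0,6,0.42],[0,0,0,0,0,7,0.42],[0,0,0,0,0,7,0.42],[0,0,0,0,0,7,0.42],[0,0,0,0,0,7,0.42],[0,0,0,0,0,7,0.42],[0,0,0,0,0,7,0.42],[0,0,0,0,0,7,0.42]]

```text
time: 7.97
ee_pos: [573.1, -16.8, 77.8]
eef_rot: [[-0.751, 0.661, 0.0], [0.661, 0.751, 0.0], [-0.0, 0.0, -1.0]]
contact_force: [0.6, 0.6, -0.9]
opening: 51.5
```

play_rows:
  targets:
    - [[0,0,0,0,0,7,0.42],[0,0,0,0,0,7,0.42],[0,0,0,0,0,7,0.42],[0,0,0,0,0,7,0.44],[0,0,0,0,0,7,0.46],[0,0,0,0,0,0,0.48],[0,0,0,0,0,0,0.49],[0,0,0,0,0,0,0.49],[0,0,0,0,0,0,0.49],[0,0,0,0,0,0,0.49]]

```text
time: 8.8
ee_pos: [573.6, -16.8, 77.8]
eef_rot: [[-0.244, 0.97, 0.001], [0.97, 0.244, 0.0], [-0.0, 0.001, -1.0]]
contact_force: [4.9, 0.6, -2.6]
opening: 45.2
```

```bash
python3 -c "
from h import *
st()"
```

```text
t 8.8 pos [573.6  -16.78  77.84] xang 104.1 j6 -27.6 Fw [ 4.86  0.63 -2.57] Ftool [-0.57  4.87  2.58] T [ 0.098 -0.716 -0.051] open 45.17
```

play_rows:
  targets:
    - [[0,0.001,0,0,0,0,0.485],[0,0.001,0,0,0,0,0.49],[0,0,0,0,0,0,0.495],[0,0,0,0,0,0,0.5],[0,0,0,0,0,0,0.505],[0,0,0,0,0,0,0.508],[0,0,0,0,0,0,0.511],[0,0,0,0,0,0,0.511],[0,0,0,0,0,0,0.511],[0,0,0,0,0,0,0.511]]

```text
time: 9.63
ee_pos: [575.0, -16.3, 77.7]
eef_rot: [[-0.242, 0.97, -0.0], [0.97, 0.242, -0.0], [-0.0, -0.0, -1.0]]
contact_force: [1.1, 0.3, -0.8]
opening: 42.9
```

```bash
python3 -c "
from h import *
st()"
```

```text
t 9.63 pos [575.05 -16.3   77.75] xang 104.01 j6 -27.42 Fw [ 1.13  0.26 -0.75] Ftool [-0.02  1.16  0.75] T [-0.087  0.024 -0.026] open 42.92
```

play_rows:
  targets:
    - [[0,0.0002,0,0,0,0,0.515],[0,0,0,0,0,0,0.518],[0,0,0,0,0,0,0.521],[0,0,0,0,0,0,0.524],[0,0,0,0,0,0,0.53],[0,0,0,0,0,0,0.54],[0,0,0,0,0,0,0.56],[0,0,0,0,0,0,0.6],[0,0,0,0,0,0,0.6],[0,0,0,0,0,0,0.6]]

```text
time: 10.47
ee_pos: [575.3, -16.2, 77.8]
eef_rot: [[-0.242, 0.97, 0.0], [0.97, 0.242, 0.0], [-0.0, 0.0, -1.0]]
contact_force: [1.2, 0.3, 0.0]
opening: 41.5
```

```bash
python3 -c "
from h import *
st()"
```

```text
t 10.47 pos [575.34 -16.24  77.78] xang 104.01 j6 -27.41 Fw [1.23 0.31 0.05] Ftool [ 0.01  1.27 -0.05] T [-0.014 -0.249  0.017] open 41.51
```

play_rows:
  targets:
    - [[0,0,0,0,0,1,0.6],[0,0,0,0,0,1,0.6],[0,0,0,0,0,1,0.6],[0,0,0,0,0,1,0.6],[0,0,0,0,0,1,0.6],[0,0,0,0,0,0,0.6],[0,0,0,0,0,0,0.6],[0,0,0,0,0,0,0.6],[0,0,0,0,0,0,0.6],[0,0,0,0,0,0,0.6]]

```text
time: 11.3
ee_pos: [575.3, -16.3, 77.8]
eef_rot: [[-0.157, 0.988, 0.0], [0.988, 0.157, -0.0], [-0.0, 0.0, -1.0]]
contact_force: [2.3, 0.8, -1.1]
opening: 40.7
```

```bash
python3 -c "
from h import *
st()"
```

```text
t 11.3 pos [575.35 -16.25  77.77] xang 99.02 j6 -22.42 Fw [ 2.3   0.79 -1.05] Ftool [0.42 2.4  1.05] T [ 0.1   -0.428  0.166] open 40.75
```

play_rows:
  targets:
    - [[0,0.0002,0,0,0,3,0.6],[0,0,0,0,0,3,0.6],[0,0,0,0,0,3,0.6],[0,0,0,0,0,3,0.6],[0,0,0,0,0,3,0.6],[0,0,0,0,0,0,0.6],[0,0,0,0,0,0,0.6],[0,0,0,0,0,0,0.6],[0,0,0,0,0,0,0.6],[0,0,0,0,0,0,0.6]]

```text
time: 12.13
ee_pos: [575.4, -16.3, 77.8]
eef_rot: [[0.104, 0.995, -0.0], [0.995, -0.104, -0.0], [-0.0, -0.0, -1.0]]
contact_force: [2.0, 1.0, -1.0]
opening: 40.6
```

```bash
python3 -c "
from h import *
st()"
```

```text
t 12.13 pos [575.44 -16.25  77.75] xang 84.05 j6 -7.44 Fw [ 2.02  0.99 -1.04] Ftool [1.19 1.91 1.04] T [ 0.029 -0.271 -0.005] open 40.57
```

play_rows:
  targets:
    - [[0,0,0,0,0,1,0.6],[0,0,0,0,0,1,0.6],[0,0,0,0,0,1,0.6],[0,0,0,0,0,1,0.6],[0,0,0,0,0,1,0.6],[0,0,0,0,0,0,0.6],[0,0,0,0,0,0,0.6],[0,0,0,0,0,0,0.6],[0,0,0,0,0,0,0.6],[0,0,0,0,0,0,0.6]]

```text
time: 12.97
ee_pos: [575.5, -16.2, 77.8]
eef_rot: [[0.191, 0.982, 0.0], [0.982, -0.191, -0.0], [-0.0, 0.0, -1.0]]
contact_force: [2.8, 1.4, -0.0]
opening: 41.4
```

```bash
python3 -c "
from h import *
st()"
```

```text
t 12.97 pos [575.48 -16.24  77.79] xang 79.02 j6 -2.41 Fw [ 2.81  1.41 -0.  ] Ftool [1.92 2.49 0.  ] T [ 0.055 -0.311  0.069] open 41.39
```

play_rows:
  targets:
    - [[0.0001,0.0002,0,0,0,3,0.6],[0,0,0,0,0,3,0.6],[0,0,0,0,0,3,0.6],[0,0,0,0,0,3,0.6],[0,0,0,0,0,3,0.6],[0,0,0,0,0,0,0.6],[0,0,0,0,0,0,0.6],[0,0,0,0,0,0,0.6],[0,0,0,0,0,0,0.6],[0,0,0,0,0,0,0.6]]

```text
time: 13.8
ee_pos: [575.6, -16.3, 77.8]
eef_rot: [[0.438, 0.899, -0.0], [0.899, -0.438, -0.0], [-0.0, -0.0, -1.0]]
contact_force: [1.0, -0.4, 1.4]
opening: 41.3
```

```bash
python3 -c "
from h import *
st()"
```

```text
t 13.8 pos [575.57 -16.26  77.76] xang 64.04 j6 12.57 Fw [ 1.   -0.44  1.44] Ftool [ 0.04  1.09 -1.44] T [-0.185 -0.023 -0.018] open 41.32
```

play_rows:
  targets:
    - [[0,0,0,0,0,1,0.6],[0,0,0,0,0,1,0.6],[0,0,0,0,0,1,0.6],[0,0,0,0,0,1,0.6],[0,0,0,0,0,1,0.6],[0,0,0,0,0,0,0.6],[0,0,0,0,0,0,0.6],[0,0,0,0,0,0,0.6],[0,0,0,0,0,0,0.6],[0,0,0,0,0,0,0.6]]

```text
time: 14.63
ee_pos: [575.6, -16.2, 77.7]
eef_rot: [[0.515, 0.857, -0.0], [0.857, -0.515, -0.0], [-0.0, -0.0, -1.0]]
contact_force: [0.1, -2.1, 0.8]
opening: 40.9
```

```bash
python3 -c "
from h import *
st()"
```

```text
t 14.63 pos [575.61 -16.23  77.73] xang 59.02 j6 17.6 Fw [ 0.07 -2.05  0.8 ] Ftool [-1.73  1.12 -0.8 ] T [-0.36   0.14   0.134] open 40.9
```

play_rows:
  targets:
    - [[0,0,0,0,0,3,0.6],[0,0,0,0,0,3,0.6],[0,0,0,0,0,3,0.6],[0,0,0,0,0,3,0.6],[0,0,0,0,0,3,0.6],[0,0,0,0,0,0,0.6],[0,0,0,0,0,0,0.6],[0,0,0,0,0,0,0.6],[0,0,0,0,0,0,0.6],[0,0,0,0,0,0,0.6]]

```text
time: 15.47
ee_pos: [575.7, -16.2, 77.8]
eef_rot: [[0.719, 0.695, 0.0], [0.695, -0.719, -0.0], [-0.0, 0.0, -1.0]]
contact_force: [-0.1, -2.2, 1.2]
opening: 41.0
```

```bash
python3 -c "
from h import *
st()"
```

```text
t 15.47 pos [575.68 -16.24  77.76] xang 44.05 j6 32.57 Fw [-0.1  -2.18  1.22] Ftool [-1.59  1.5  -1.22] T [-0.461  0.066  0.   ] open 41.05
```

play_rows:
  targets:
    - [[0,0,0,0,0,1,0.6],[0,0,0,0,0,1,0.6],[0,0,0,0,0,1,0.6],[0,0,0,0,0,1,0.6],[0,0,0,0,0,1,0.6],[0,0,0,0,0,0,0.6],[0,0,0,0,0,0,0.6],[0,0,0,0,0,0,0.6],[0,0,0,0,0,0,0.6],[0,0,0,0,0,0,0.6]]

```text
time: 16.3
ee_pos: [575.7, -16.2, 77.8]
eef_rot: [[0.777, 0.63, 0.0], [0.63, -0.777, -0.0], [-0.0, 0.0, -1.0]]
contact_force: [2.0, -5.1, 0.5]
opening: 41.5
```

```bash
python3 -c "
from h import *
st()"
```

```text
t 16.3 pos [575.67 -16.24  77.76] xang 39.02 j6 37.6 Fw [ 2.05 -5.13  0.55] Ftool [-1.64  5.27 -0.55] T [-0.726  0.076  0.13 ] open 41.53
```

play_rows:
  targets:
    - [[-0.0002,0.0004,0,0,0,3,0.6],[0,0,0,0,0,3,0.6],[0,0,0,0,0,3,0.6],[0,0,0,0,0,3,0.6],[0,0,0,0,0,3,0.6],[0,0,0,0,0,0,0.6],[0,0,0,0,0,0,0.6],[0,0,0,0,0,0,0.6],[0,0,0,0,0,0,0.6],[0,0,0,0,0,0,0.6]]

```text
time: 17.13
ee_pos: [575.7, -16.4, 77.8]
eef_rot: [[0.913, 0.408, -0.0], [0.408, -0.913, 0.0], [0.0, -0.0, -1.0]]
contact_force: [0.1, -0.3, 1.9]
opening: 41.1
```

```bash
python3 -c "
from h import *
st()"
```

```text
t 17.13 pos [575.73 -16.4   77.77] xang 24.05 j6 52.53 Fw [ 0.14 -0.32  1.87] Ftool [ 0.    0.35 -1.87] T [-0.166  0.01   0.002] open 41.12
```

play_rows:
  targets:
    - [[0,0,0,0,0,1,0.6],[0,0,0,0,0,1,0.6],[0,0,0,0,0,1,0.6],[0,0,0,0,0,1,0.6],[0,0,0,0,0,1,0.6],[0,0,0,0,0,0,0.6],[0,0,0,0,0,0,0.6],[0,0,0,0,0,0,0.6],[0,0,0,0,0,0,0.6],[0,0,0,0,0,0,0.6]]

```text
time: 17.97
ee_pos: [575.7, -16.5, 77.7]
eef_rot: [[0.945, 0.326, -0.0], [0.326, -0.945, 0.0], [-0.0, -0.0, -1.0]]
contact_force: [0.5, 1.4, 2.2]
opening: 41.1
```

```bash
python3 -c "
from h import *
st()"
```

```text
t 17.97 pos [575.72 -16.45  77.74] xang 19.02 j6 57.56 Fw [0.53 1.45 2.19] Ftool [ 0.97 -1.2  -2.19] T [0.21  0.13  0.119] open 41.12
```

play_rows:
  targets:
    - [[0,0,0,0,0,3,0.6],[0,0,0,0,0,3,0.6],[0,0,0,0,0,3,0.6],[0,0,0,0,0,3,0.6],[0,0,0,0,0,3,0.6],[0,0,0,0,0,0,0.6],[0,0,0,0,0,0,0.6],[0,0,0,0,0,0,0.6],[0,0,0,0,0,0,0.6],[0,0,0,0,0,0,0.6]]

```text
time: 18.8
ee_pos: [575.7, -16.6, 77.8]
eef_rot: [[0.998, 0.071, 0.0], [0.071, -0.998, 0.0], [0.0, -0.0, -1.0]]
contact_force: [0.4, 0.8, 2.4]
opening: 41.0
```

```bash
python3 -c "
from h import *
st()"
```

```text
t 18.8 pos [575.75 -16.56  77.76] xang 4.05 j6 72.53 Fw [0.36 0.76 2.44] Ftool [ 0.41 -0.74 -2.44] T [0.243 0.098 0.007] open 41.05
```

play_rows:
  targets:
    - [[0,0,0,0,0,1,0.6],[0,0,0,0,0,1,0.6],[0,0,0,0,0,1,0.6],[0,0,0,0,0,1,0.6],[0,0,0,0,0,0,0.6],[0,0,0,0,0,0,0.6],[0,0,0,0,0,0,0.6],[0,0,0,0,0,0,0.6],[0,0,0,0,0,0,0.6],[0,0,0,0,0,0,0.6]]

```text
time: 19.63
ee_pos: [575.7, -16.6, 77.7]
eef_rot: [[1.0, 0.0, -0.0], [0.0, -1.0, 0.0], [-0.0, -0.0, -1.0]]
contact_force: [0.8, 1.9, 2.5]
opening: 40.9
```

```bash
python3 -c "
from h import *
st()"
```

```text
t 19.63 pos [575.73 -16.6   77.73] xang 0.01 j6 76.56 Fw [0.8  1.87 2.53] Ftool [ 0.8  -1.87 -2.53] T [0.323 0.165 0.202] open 40.93
```

```bash
cat >> h.py <<'E'
def tz(k=8):
    v=[];f=[]
    for _ in range(k):
        imaging.get_image("side"); s=status.get_state(); v.append(s["ft_torque"][2]); f.append(s["contact_force"])
    print("Tz",np.round(v,3),"mean",np.mean(v).round(3),"F",np.mean(f,0).round(2))
E
python3 -c "
from h import *
tz()"
```

```text
Tz [0.178 0.228 0.259 0.205 0.194 0.237 0.239 0.192] mean 0.217 F [0.05 2.09 1.76]
```

play_rows:
  targets:
    - [[0,0,0,0,0,0.5,0.6],[0,0,0,0,0,0.5,0.6],[0,0,0,0,0,0.5,0.6],[0,0,0,0,0,0,0.6],[0,0,0,0,0,0,0.6],[0,0,0,0,0,0,0.6],[0,0,0,0,0,0,0.6],[0,0,0,0,0,0,0.6],[0,0,0,0,0,0,0.6],[0,0,0,0,0,0,0.6]]

```text
time: 20.87
ee_pos: [575.7, -16.6, 77.8]
eef_rot: [[1.0, -0.026, -0.0], [-0.026, -1.0, -0.0], [-0.0, 0.0, -1.0]]
contact_force: [0.3, 1.5, 0.9]
opening: 41.2
```

```bash
python3 -c "
from h import *
st();tz()"
```

```text
t 20.87 pos [575.75 -16.57  77.75] xang -1.49 j6 78.07 Fw [0.27 1.55 0.93] Ftool [ 0.23 -1.55 -0.93] T [0.402 0.151 0.28 ] open 41.17
Tz [0.336 0.314 0.28  0.283 0.268 0.358 0.272 0.369] mean 0.31 F [-0.22  2.3   1.13]
```

play_rows:
  targets:
    - [[0,0,0,0,0,-1.5,0.6],[0,0,0,0,0,-2,0.6],[0,0,0,0,0,-2,0.6],[0,0,0,0,0,-4,0.6],[0,0,0,0,0,-4,0.6],[0,0,0,0,0,-4,0.6],[0,0,0,0,0,-4,0.6],[0,0,0,0,0,-4,0.6],[0,0,0,0,0,0,0.6],[0,0,0,0,0,0,0.6]]

```text
time: 22.1
ee_pos: [575.7, -16.5, 77.7]
eef_rot: [[0.914, 0.405, -0.0], [0.405, -0.914, 0.0], [0.0, -0.0, -1.0]]
contact_force: [-0.4, 3.9, 2.0]
opening: 41.0
```

```bash
python3 -c "
from h import *
st();tz(4)"
```

```text
t 22.1 pos [575.71 -16.49  77.72] xang 23.87 j6 52.7 Fw [-0.4   3.87  2.03] Ftool [ 1.2  -3.7  -2.02] T [0.565 0.182 0.027] open 41.0
Tz [ 0.016  0.01   0.062 -0.023] mean 0.016 F [-0.25  3.39  1.8 ]
```

play_rows:
  targets:
    - [[0,0,0,0,0,-2,0.6],[0,0,0,0,0,-3,0.6],[0,0,0,0,0,-3,0.6],[0,0,0,0,0,-3,0.6],[0,0,0,0,0,-3,0.6],[0,0,0,0,0,-3,0.6],[0,0,0,0,0,-3,0.6],[0,0,0,0,0,0,0.6],[0,0,0,0,0,0,0.6],[0,0,0,0,0,0,0.6]]

```text
time: 23.13
ee_pos: [575.7, -16.4, 77.7]
eef_rot: [[0.72, 0.693, -0.0], [0.693, -0.72, 0.0], [0.0, -0.0, -1.0]]
contact_force: [-0.6, 5.5, 1.4]
opening: 41.2
```

```bash
python3 -c "
from h import *
st();tz(4)"
```

```text
t 23.13 pos [575.66 -16.43  77.72] xang 43.91 j6 32.67 Fw [-0.62  5.48  1.38] Ftool [ 3.35 -4.38 -1.38] T [0.765 0.251 0.011] open 41.18
Tz [ 0.08   0.015 -0.041  0.037] mean 0.022 F [-0.85  5.87  2.04]
```

play_rows:
  targets:
    - [[0.0002,-0.0003,0,0,0,-2,0.6],[0,0,0,0,0,-3,0.6],[0,0,0,0,0,-3,0.6],[0,0,0,0,0,-3,0.6],[0,0,0,0,0,-3,0.6],[0,0,0,0,0,-3,0.6],[0,0,0,0,0,-3,0.6],[0,0,0,0,0,0,0.6],[0,0,0,0,0,0,0.6],[0,0,0,0,0,0,0.6]]

```text
time: 24.17
ee_pos: [575.6, -16.3, 77.8]
eef_rot: [[0.44, 0.898, -0.0], [0.898, -0.44, -0.0], [-0.0, -0.0, -1.0]]
contact_force: [-0.5, 3.0, 2.6]
opening: 41.0
```

```bash
python3 -c "
from h import *
st();tz(2)"
```

```text
t 24.17 pos [575.58 -16.34  77.75] xang 63.9 j6 12.71 Fw [-0.53  2.96  2.56] Ftool [ 2.42 -1.78 -2.56] T [0.495 0.327 0.08 ] open 41.01
Tz [ 0.038 -0.032] mean 0.003 F [-1.49  3.54  2.68]
```

play_rows:
  targets:
    - [[0,0,0,0,0,-2,0.6],[0,0,0,0,0,-3,0.6],[0,0,0,0,0,-3,0.6],[0,0,0,0,0,-3,0.6],[0,0,0,0,0,-3,0.6],[0,0,0,0,0,-3,0.6],[0,0,0,0,0,-3,0.6],[0,0,0,0,0,0,0.6],[0,0,0,0,0,0,0.6],[0,0,0,0,0,0,0.6]]

```text
time: 25.1
ee_pos: [575.5, -16.3, 77.7]
eef_rot: [[0.106, 0.994, -0.0], [0.994, -0.106, -0.0], [-0.0, -0.0, -1.0]]
contact_force: [-2.4, 2.8, 3.1]
opening: 41.2
```

```bash
python3 -c "
from h import *
st();tz(4)"
```

```text
t 25.1 pos [575.51 -16.28  77.72] xang 83.9 j6 -7.29 Fw [-2.43  2.78  3.09] Ftool [ 2.51 -2.72 -3.09] T [ 0.414  0.488 -0.007] open 41.23
Tz [-0.004  0.022 -0.007 -0.051] mean -0.01 F [-2.89  2.75  2.97]
```

play_rows:
  targets:
    - [[0,0,0,0,0,0,0.5],[0,0,0,0,0,0,0.46],[0,0,0,0,0,0,0.42],[0,0,0,0,0,0,0.38],[0,0,0,0,0,0,0.36],[0,0,-0.005,0,0,0,0.36],[0,0,-0.015,0,0,0,0.36],[0,0,-0.025,0,0,0,0.36],[0,0,-0.025,0,0,0,0.36],[0,0,-0.015,0,0,0,0.36]]

```text
time: 26.13
ee_pos: [576.3, -16.4, 165.7]
eef_rot: [[0.104, 0.995, 0.003], [0.995, -0.104, -0.001], [-0.0, 0.003, -1.0]]
contact_force: [0.1, -0.2, 0.6]
opening: 56.2
```

```bash
python3 - <<'E'
from h import *
np.set_printoptions(precision=1,suppress=True)
st(); go([606,-168.5,163])
for n in("side",):
    p,d=imaging.get_image(n); cv2.imwrite("pics/v3.png",cv2.resize(p[160:290,200:380,::-1],None,fx=4,fy=4,interpolation=3))
    for k in("knob_grip","lever_peg","lever_pivot","right_end","left_end"):
        for r in spotter.place_of(n,k)[:3]: print(k,r["confidence"],c2w(n,r["centre"]))
E
```

```text
t 26.13 pos [576.3 -16.4 165.7] xang 84.01 j6 -7.4 Fw [ 0.1 -0.2  0.6] Ftool [-0.2  0.1 -0.6] T [-0.1  0.  -0. ] open 56.18
t 26.13 delta tool mm [-148.2   45.4    2.9] xang 84.01 z [ 0. -0. -1.] j6 -7.397400554745085
knob_grip 0.83 [451.8 191.7  67.6]
knob_grip 0.77 [577.8 -14.3  96.2]
lever_peg 0.6 [533.9 119.4  60.3]
lever_peg 0.57 [ 605.  -171.9   85.3]
lever_pivot 0.84 [501.7 146.3  55.9]
lever_pivot 0.7 [ 600.5 -116.9   81.1]
right_end 0.87 [529.3 118.5   7. ]
right_end 0.55 [ 616.7 -169.4    7.8]
left_end 0.92 [563.2  27.   12. ]
left_end 0.92 [427.9 216.1   8.1]
left_end 0.45 [577.5 -14.7  96.2]
```

View pics/v3.png

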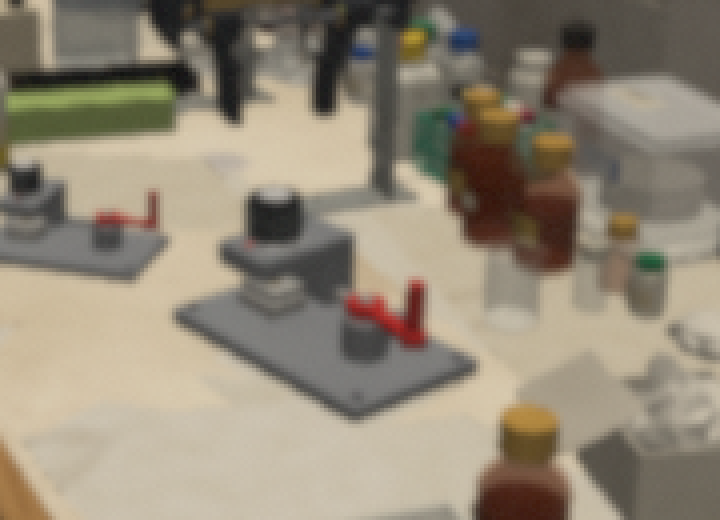

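The knob is free, the clamp stands where it was, and the red peg is at crop pixel (416,312). Moving to the peg now.

play_rows:
  targets:
    - [[-0.015,0.0046,0,0,0,0,0.5],[-0.0266,0.00816,0,0,0,0,0.5],[-0.0266,0.00816,0,0,0,0,0.5],[-0.0266,0.00816,0,0,0,0,0.5],[-0.0266,0.00816,0,0,0,0,0.55],[-0.0266,0.00816,0,0,0,0,0.55],[0,0,0,0,0,-6,0.55],[0,0,0.01,0,0,-6.4,0.55],[0,0,0.015,0,0,0,0.55],[0,0,0.015,0,0,0,0.55]]

```text
time: 27.27
ee_pos: [605.1, -168.3, 121.1]
eef_rot: [[-0.112, 0.994, -0.001], [0.994, 0.112, 0.001], [0.001, -0.001, -1.0]]
contact_force: [0.2, 0.4, 0.1]
opening: 39.7
```

```bash
python3 - <<'E'
from h import *
st(); go([606,-169,66])
ps=[]
for n,(v,u) in dict(top=(150,260),side=(170,230)).items():
    p,d=imaging.get_image(n); ps.append(cv2.resize(p[v:v+110,u:u+150,::-1],(400,293),interpolation=3))
cv2.imwrite("pics/v4.png",np.vstack(ps))
E
```

```text
t 27.27 pos [ 605.06 -168.32  121.1 ] xang 96.41 j6 -32.74 Fw [0.2  0.41 0.08] Ftool [ 0.38  0.24 -0.08] T [0.02  0.044 0.007] open 39.73
t 27.27 delta tool mm [-0.82  0.92 55.1 ] xang 96.41 z [-1.2e-03  6.0e-04 -1.0e+00] j6 -32.7405936043202
```

View pics/v4.png

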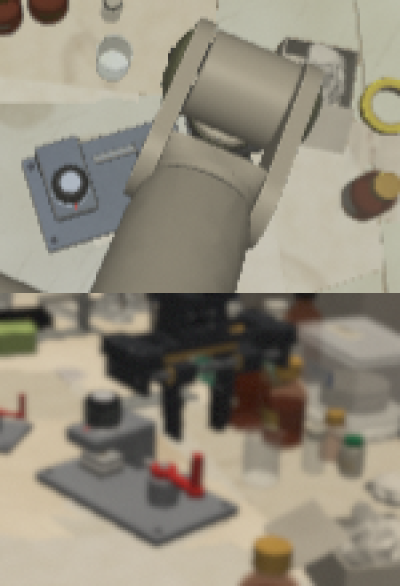

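The open fingers (side panel about (172,435) and (218,420)) straddle the peg (197,455), so I can descend.

play_rows:
  targets:
    - [[-0.0005,0,0.008,0,0,0,0.55],[0,0,0.01,0,0,0,0.55],[0,0,0.01,0,0,0,0.55],[0,0,0.01,0,0,0,0.55],[0,0,0.01,0,0,0,0.55],[0,0,0.006,0,0,0,0.55],[0,0,0,0,0,0,0.65],[0,0,0,0,0,0,0.72],[0,0,0,0,0,0,0.72],[0,0,0,0,0,0,0.72]]

```text
time: 28.2
ee_pos: [605.7, -168.8, 69.4]
eef_rot: [[-0.112, 0.994, 0.001], [0.994, 0.112, -0.001], [-0.001, 0.001, -1.0]]
contact_force: [-0.3, -0.7, 0.3]
opening: 24.9
```

```bash
python3 -c "
from h import *
st()"
```

```text
t 28.2 pos [ 605.75 -168.8    69.36] xang 96.41 j6 -32.75 Fw [-0.32 -0.72  0.32] Ftool [-0.68 -0.4  -0.32] T [-0.036  0.074  0.045] open 24.94
```

play_rows:
  targets:
    - [[0.0002,-0.0048,0,0,0,5,0.72],[0.0002,-0.0048,0,0,0,5,0.72],[0.0002,-0.0048,0,0,0,5,0.72],[0.0002,-0.0048,0,0,0,5,0.72],[0.0002,-0.0048,0,0,0,5,0.72],[0.0002,-0.0048,0,0,0,5,0.72],[0.0002,-0.0048,0,0,0,5,0.72],[0.0002,-0.0048,0,0,0,5,0.72],[0.0002,-0.0048,0,0,0,5,0.72],[0.0002,-0.0048,0,0,0,5,0.72]]

```text
time: 29.03
ee_pos: [561.5, -154.0, 69.4]
eef_rot: [[0.693, 0.721, 0.001], [0.721, -0.693, -0.001], [0.001, 0.002, -1.0]]
contact_force: [0.6, 0.6, -0.4]
opening: 24.8
```

```bash
python3 -c "
from h import *
st()"
```

```text
t 29.03 pos [ 561.5  -154.01   69.39] xang 46.15 j6 16.86 Fw [ 0.57  0.57 -0.36] Ftool [0.81 0.02 0.36] T [-0.071 -0.021 -0.034] open 24.82
```

play_rows:
  targets:
    - [[0.0001,-0.0038,0,0,0,4,0.72],[0.0001,-0.0038,0,0,0,4,0.72],[0.0001,-0.0038,0,0,0,4,0.72],[0.0001,-0.0029,0,0,0,3,0.72],[0,-0.0019,0,0,0,2,0.72],[0,0,0,0,0,0,0.72],[0,0,0,0,0,0,0.72],[0,0,0,0,0,0,0.72],[0,0,0,0,0,0,0.72],[0,0,0,0,0,0,0.72]]

```text
time: 29.87
ee_pos: [551.3, -141.3, 68.8]
eef_rot: [[0.871, 0.491, 0.0], [0.491, -0.871, -0.0], [0.0, 0.0, -1.0]]
contact_force: [0.1, -0.9, -1.0]
opening: 24.6
```

```bash
python3 -c "
from h import *
st()"
```

```text
t 29.87 pos [ 551.34 -141.33   68.77] xang 29.43 j6 34.28 Fw [ 0.08 -0.95 -0.97] Ftool [-0.39  0.86  0.97] T [-0.04   0.175 -0.026] open 24.62
```

play_rows:
  targets:
    - [[0.0001,-0.0019,0,0,0,2,0.72],[0.0001,-0.0019,0,0,0,2,0.72],[0,-0.0019,0,0,0,2,0.72],[0,-0.0015,0,0,0,1.5,0.72],[0,-0.001,0,0,0,1,0.72],[0,0,0,0,0,0,0.72],[0,0,0,0,0,0,0.72],[0,0,0,0,0,0,0.72],[0,0,0,0,0,0,0.72],[0,0,0,0,0,0,0.72]]

```text
time: 30.7
ee_pos: [547.9, -133.8, 68.7]
eef_rot: [[0.934, 0.357, 0.0], [0.357, -0.934, 0.0], [0.0, -0.0, -1.0]]
contact_force: [0.1, -0.2, 0.5]
opening: 24.5
```

```bash
python3 -c "
from h import *
st()"
```

```text
t 30.7 pos [ 547.92 -133.8    68.73] xang 20.92 j6 43.33 Fw [ 0.09 -0.18  0.47] Ftool [ 0.02  0.2  -0.47] T [-0.069  0.121  0.043] open 24.5
```

play_rows:
  targets:
    - [[0,-0.0005,0,0,0,0.5,0.72],[0,-0.0005,0,0,0,0.5,0.72],[0,-0.0005,0,0,0,0.5,0.72],[0,0,0,0,0,0,0.72],[0,0,0,0,0,0,0.72],[0,0,0,0,0,0,0.72],[0,0,0,0,0,0,0.72],[0,0,0,0,0,0,0.72],[0,0,0,0,0,0,0.72],[0,0,0,0,0,0,0.72]]

```text
time: 31.53
ee_pos: [547.4, -132.4, 68.7]
eef_rot: [[0.943, 0.332, -0.0], [0.332, -0.943, 0.0], [0.0, -0.0, -1.0]]
contact_force: [0.0, -0.2, -0.4]
opening: 24.5
```

```bash
python3 -c "
from h import *
st()"
```

```text
t 31.53 pos [ 547.35 -132.39   68.74] xang 19.41 j6 44.95 Fw [ 0.02 -0.15 -0.36] Ftool [-0.04  0.15  0.36] T [-0.014  0.202  0.003] open 24.47
```

play_rows:
  targets:
    - [[0,-0.0005,0,0,0,0.5,0.72],[0,-0.0005,0,0,0,0.5,0.72],[0,-0.0005,0,0,0,0.5,0.72],[0,0,0,0,0,0,0.72],[0,0,0,0,0,0,0.72],[0,0,0,0,0,0,0.72],[0,0,0,0,0,0,0.72],[0,0,0,0,0,0,0.72],[0,0,0,0,0,0,0.72],[0,0,0,0,0,0,0.72]]

```text
time: 32.37
ee_pos: [547.2, -131.3, 68.8]
eef_rot: [[0.952, 0.307, 0.001], [0.307, -0.952, -0.001], [0.0, 0.001, -1.0]]
contact_force: [1.8, -5.0, -2.4]
opening: 24.3
```

```bash
python3 -c "
from h import *
st()"
```

```text
t 32.37 pos [ 547.16 -131.34   68.83] xang 17.91 j6 46.56 Fw [ 1.78 -4.96 -2.45] Ftool [0.17 5.26 2.45] T [-0.778 -0.244  0.038] open 24.28
```

play_rows:
  targets:
    - [[0,-0.0003,0,0,0,0,0.72],[0,-0.0003,0,0,0,0,0.72],[0,-0.0002,0,0,0,0,0.72],[0,0,0,0,0,0,0.72],[0,0,0,0,0,0,0.72],[0,0,0,0,0,0,0.72],[0,0,0,0,0,0,0.72],[0,0,0,0,0,0,0.72],[0,0,0,0,0,0,0.72],[0,0,0,0,0,0,0.72]]

```text
time: 33.2
ee_pos: [547.1, -131.2, 68.9]
eef_rot: [[0.952, 0.307, 0.001], [0.307, -0.952, -0.002], [0.001, 0.002, -1.0]]
contact_force: [3.4, -7.3, -2.7]
opening: 24.6
```

```bash
python3 -c "
from h import *
st()"
```

```text
t 33.2 pos [ 547.12 -131.2    68.91] xang 17.9 j6 46.62 Fw [ 3.38 -7.34 -2.71] Ftool [0.96 8.01 2.73] T [-1.171 -0.295  0.004] open 24.61
```

At the lever's stop: 8 N with hardly any further motion. Backing off, opening and lifting clear.

play_rows:
  targets:
    - [[0,0.0015,0,0,0,0,0.72],[0,0.002,0,0,0,0,0.68],[0,0.002,0,0,0,0,0.65],[0,0,0,0,0,0,0.65],[0,0,-0.01,0,0,0,0.65],[0,0,-0.02,0,0,0,0.65],[0,0,-0.03,0,0,0,0.65],[0,0,-0.03,0,0,0,0.65],[0,0,-0.03,0,0,0,0.5],[0,0,-0.02,0,0,0,0.4]]

```text
time: 34.03
ee_pos: [548.5, -135.3, 212.5]
eef_rot: [[0.951, 0.308, 0.003], [0.308, -0.951, -0.001], [0.003, 0.002, -1.0]]
contact_force: [0.3, -0.1, -0.8]
opening: 41.8
```

play_rows:
  targets:
    - [[-0.03,0,0,0,0,0,0.3],[-0.03,0,0,0,0,0,0.3],[-0.03,0,0,0,0,0,0.3],[-0.03,0,0,0,0,0,0.3],[-0.03,0,0,0,0,0,0.3],[-0.02,0,0,0,0,0,0.3],[-0.01,0,0,0,0,0,0.3],[0,0,0,0,0,0,0.3],[0,0,0,0,0,0,0.3],[0,0,0,0,0,0,0.3]]

```text
time: 34.87
ee_pos: [377.9, -190.7, 209.0]
eef_rot: [[0.951, 0.308, 0.001], [0.308, -0.951, -0.0], [0.0, 0.0, -1.0]]
contact_force: [0.7, -0.0, 0.3]
opening: 61.5
```

```bash
python3 - <<'E'
from h import *
np.set_printoptions(precision=1,suppress=True)
st(); ps=[]
for n,(v,u) in dict(top=(150,230),side=(170,200)).items():
    p,d=imaging.get_image(n); ps.append(cv2.resize(p[v:v+110,u:u+150,::-1],(400,293),interpolation=3))
    W=cloud(n,d); m=(d>0)&(W[...,2]>78)&(W[...,2]<110)&(np.hypot(W[...,0]-549,W[...,1]+136)<25); print(n,"peg top pts",m.sum(),W[m].mean(0) if m.any() else 0)
    for k in("knob_grip","lever_peg","lever_pivot","right_end","left_end"):
        for r in spotter.place_of(n,k)[:3]:
            w=c2w(n,r["centre"])
            if w[1]<60: print(n,k,round(r["confidence"],2),w)
cv2.imwrite("pics/v5.png",np.vstack(ps))
E
```

```text
t 34.87 pos [ 377.9 -190.7  209. ] xang 17.94 j6 29.16 Fw [ 0.7 -0.   0.3] Ftool [ 0.7  0.3 -0.3] T [0.  0.1 0. ] open 61.51
top peg top pts 19 [ 547.6 -135.6   93.8]
top knob_grip 0.61 [573.  -16.7  98.3]
top lever_peg 0.46 [ 554.7 -132.5   85.2]
top lever_pivot 0.77 [ 601.3 -112.8   85.8]
top lever_pivot 0.61 [741.8 -78.5  37. ]
top right_end 0.85 [ 611.5 -163.7   13.5]
top right_end 0.24 [551.3 -27.   75.4]
top left_end 0.71 [563.4  25.2  10. ]
side peg top pts 35 [ 547.8 -141.    88.3]
side knob_grip 0.69 [575.8 -14.8  93.9]
side lever_peg 0.47 [ 550.1 -139.9   86. ]
side lever_pivot 0.88 [ 598.8 -116.7   80.8]
side right_end 0.73 [574.5 -14.6  33.7]
side right_end 0.67 [ 616.4 -169.3   12. ]
side left_end 0.82 [559.5  26.    9.7]
```

View pics/v5.png

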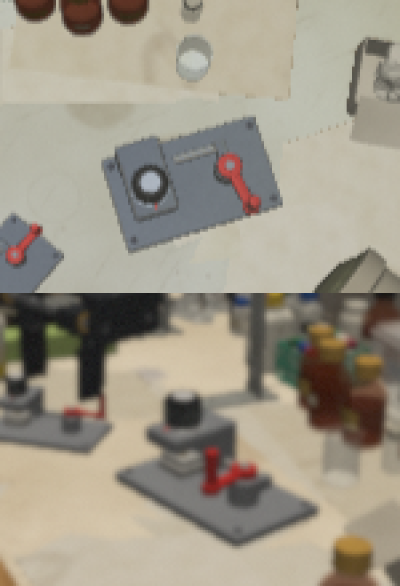

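The lever now points to the clamp's -x side (peg in the top panel at (252,205)). The clamp is where it was and the arm is clear, so I am handing in.

```bash
python3 -c "
from h import *
print(workorder.hand_in())"
```

```text
the job is handed in; nothing more can be done
None
```

I set the clamp and handed the job in at about 35 s of the 72 s allowed; the hand-in gave no verdict.

- **Stop:** I turned the black knob of the larger clamp (the 200 mm one) clockwise five clicks onto its end stop. The torque there rose at about 3.5 N m/rad, which matches the sprung stop. It averaged 0.31 N m, with single readings up to 0.37, below the 0.5 N m limit.
- **Four clicks back:** I then turned the knob back 80° from the zero notch. The torque was near zero at every notch on the way, and the wrist angle matched the outward count to within about 0.2°, so the grip did not slip. Then I let go.
- **Lever:** I swung it by its peg between loosely open fingers until it pressed at about 8 N and stopped moving, then backed off and lifted clear.

**Last checks:**
- The peg measured about (548, -136) mm in the top view, against about (549, -136) mm expected at the lever's stop.
- The knob and both clamp ends were within the detectors' few-mm error of where they started.
- Sideways forces stayed under about 8 N.
- The side camera put the peg about 5 mm further toward -y, which I take to be because it sees only the front of the peg.
- The detectors also made one or two low-confidence mix-ups, which I discarded.
- The jaw lift was not measured because it is too small to see. The click count rests on the torque and wrist angle alone.

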